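# Load and start the handle engraver

### The job

Load the laser engraver with all the bat handle halves that lie on the cutting mat and start it: knock in the red emergency stop until it latches, and only then put the plywood test offcut from the jig flat on the mat, lay each half flat in a nest of its own (either face up, either end first), and press the open lid down until its catch snaps and it is fully shut. After that twist the emergency stop clockwise so that it springs back up, and press the home, frame and start keys fully down one after another in that order. Press no key while the lid is open or the emergency stop is in, never two keys at once, and do not knock over or shove away the glue bottle.

Things in the scene. Friction and masses are not known exactly. Their poses are not given: they have to be found in the camera images.
- engraver: Laser engraver, a white box 280 deep, 360 wide. Sizes in mm. Origin on the bench below the middle of its open-topped chamber; x from front to rear, y to its left, z up. Chamber: x -130 to 80, y -129 to 129, bed 45 and wall rims 100 above the bench; parked gantry at x above 25. Control deck: 105 high, y -129 to -219. A plywood jig of rails 6 high on the bed forms four nests.
- nest0 (a point): Centre of the front left nest of the jig, at bed height. A nest is 44 (along engraver x) by 112 (along engraver y) inside, walled by rails 6 high; the rails on its long sides leave a 60 gap in the middle for fingers. Rows are 58 apart, columns 122 apart.
- nest1 (a point): Centre of the front right nest of the jig, at bed height. A nest is 44 (along engraver x) by 112 (along engraver y) inside, walled by rails 6 high; the rails on its long sides leave a 60 gap in the middle for fingers. Rows are 58 apart, columns 122 apart.
- nest2 (a point): Centre of the rear left nest of the jig, at bed height. A nest is 44 (along engraver x) by 112 (along engraver y) inside, walled by rails 6 high; the rails on its long sides leave a 60 gap in the middle for fingers. Rows are 58 apart, columns 122 apart.
- nest3 (a point): Centre of the rear right nest of the jig, at bed height. A nest is 44 (along engraver x) by 112 (along engraver y) inside, walled by rails 6 high; the rails on its long sides leave a 60 gap in the middle for fingers. Rows are 58 apart, columns 122 apart.
- handle0: Bat handle half (two to four are present; absent ones read None): dark wood 100 long, 27 wide, 12 thick, 34 wide over the last 22 at its -x end, two pale inlay lines on each face; about 30 g. Origin at its centre, x along it, y across, z through the thickness; both faces alike. Starts lying flat on the dark green cutting mat (2 thick).
- handle1: Bat handle half (two to four are present; absent ones read None): dark wood 100 long, 27 wide, 12 thick, 34 wide over the last 22 at its -x end, two pale inlay lines on each face; about 30 g. Origin at its centre, x along it, y across, z through the thickness; both faces alike. Starts lying flat on the dark green cutting mat (2 thick).
- handle2: Bat handle half (two to four are present; absent ones read None): dark wood 100 long, 27 wide, 12 thick, 34 wide over the last 22 at its -x end, two pale inlay lines on each face; about 30 g. Origin at its centre, x along it, y across, z through the thickness; both faces alike. Starts lying flat on the dark green cutting mat (2 thick).
- handle3: Bat handle half (two to four are present; absent ones read None): dark wood 100 long, 27 wide, 12 thick, 34 wide over the last 22 at its -x end, two pale inlay lines on each face; about 30 g. Origin at its centre, x along it, y across, z through the thickness; both faces alike. Starts lying flat on the dark green cutting mat (2 thick).
- lid (a joint): Angle of the lid, rad: 0 shut, 1.85 wide open, leaning back. Amber window in a black frame, 270 wide, 10 thick, hinged at the chamber's rear edge, reaching 218 from the hinge plus a lip. A stiff hinge holds it wherever it is left (about 3 N at the lip moves it). A sprung catch stops it at 0.065 (15 short at the lip); about 12 N down on the lip snaps it to 0, where it stays.
- lid_lip (a point): Middle of the outer (upper when shut) face of the lid's front lip: 225 from the hinge line, 9 above it when shut. The lip is 100 wide, 8 thick and sticks out 14 beyond the frame.
- lid_hinge (a point): Middle of the lid's hinge line, which runs along the engraver's y axis, 100 above the bench. The lid's under face lies on the hinge line, its outer face 10 outside it.
- estop (a joint): How far the red mushroom emergency stop is pressed, m: 0 up, 0.0095 pressed in. Pushing it down takes about 10 N; pressed all the way it stays in, latched, until it is turned.
- estop_turn (a joint): Clockwise turn of the mushroom seen from above, rad, 0 to 1.0. Turned by 0.7 or more while latched it springs up by itself once let go (a firm grip can hold it down; a smaller turn may leave it in); it then turns back to 0 by itself within about a second.
- estop_top (a point): Centre of the top of the emergency stop's round red head (38 across, 22 high), at the front of the control deck; 42 above the deck when up, moves with the head. Grip the head about 10 below this point. A yellow disc 58 across and 6 high lies under it.
- key_home (a joint): How far the home key is pressed, m: 0 up, 0.004 fully down (about 4.5 N); it springs back.
- key_frame (a joint): How far the frame key is pressed, m: 0 up, 0.004 fully down (about 4.5 N); it springs back.
- key_start (a joint): How far the start key is pressed, m: 0 up, 0.004 fully down (about 4.5 N); it springs back.
- home_top (a point): Centre of the top of the home key: a grey square push key 21 wide with a white house mark, the front one of three in a row 48 apart along the control deck behind the emergency stop; its top is 16 above the deck.
- frame_top (a point): Centre of the top of the frame key: a grey square push key 21 wide with a white square outline mark, the middle one of three in a row 48 apart along the control deck behind the emergency stop; its top is 16 above the deck.
- start_top (a point): Centre of the top of the start key: a grey square push key 21 wide with a white triangle mark, the rear one of three in a row 48 apart along the control deck behind the emergency stop; its top is 16 above the deck.
- glue: Bystander: white glue bottle 145 high, 48 wide, standing on the mat beyond the handle halves. Origin: centre of its underside, z up.
- offcut: Plywood test offcut left in the rear right nest, a plain block 70 long, 30 wide, 10 thick with scorched squares on its faces; about 20 g. Origin at its centre, x along it, z through the thickness.
- mat: Dark green cutting mat, fixed, 340 x 340, 2 thick, left of the engraver. Origin: centre of its underside, z up, its edges along its x and y. The handle halves start on its near half, the glue bottle and a cork sanding block stand on its far part.
Mind the look-alikes: they are no part of the job. What is shaped like the handle3 but blue or purple is not meant.

How it is judged (in metres and radians):
On the way, in this order (a step that is already met when the one before it is completed fails the run):
1. the emergency stop is latched in (value of joint estop above 0.005 m), for 0.3 s.
2. with the emergency stop in, the offcut lies on the mat and every handle half flat in a nest ((horizontal distance between handle0 and nest0 below 0.014 m or horizontal distance between handle0 and nest1 below 0.014 m or horizontal distance between handle0 and nest2 below 0.014 m or horizontal distance between handle0 and nest3 below 0.014 m) and z of each of handle0, handle1, handle2, handle3 in the frame of engraver below 0.054 m and angle between the z axis of each of handle0, handle1, handle2, handle3 and the z axis of engraver, either way round below 0.1 rad and (horizontal distance between handle1 and nest0 below 0.014 m or horizontal distance between handle1 and nest1 below 0.014 m or horizontal distance between handle1 and nest2 below 0.014 m or horizontal distance between handle1 and nest3 below 0.014 m) and (horizontal distance between handle2 and nest0 below 0.014 m or horizontal distance between handle2 and nest1 below 0.014 m or horizontal distance between handle2 and nest2 below 0.014 m or horizontal distance between handle2 and nest3 below 0.014 m) and (horizontal distance between handle3 and nest0 below 0.014 m or horizontal distance between handle3 and nest1 below 0.014 m or horizontal distance between handle3 and nest2 below 0.014 m or horizontal distance between handle3 and nest3 below 0.014 m) and x of offcut in the frame of mat between -0.165 and 0.165 m and y of offcut in the frame of mat between -0.165 and 0.165 m and z of offcut in the frame of mat below 0.011 m and angle between the z axis of offcut and the z axis of mat, either way round below 0.1 rad and linear speed of each of offcut, handle0, handle1, handle2, handle3 below 0.03 m/s and value of joint estop above 0.005 m), for 0.3 s.
3. the lid is pressed fully shut over them, the emergency stop still in (value of joint lid below 0.015 rad and (horizontal distance between handle0 and nest0 below 0.014 m or horizontal distance between handle0 and nest1 below 0.014 m or horizontal distance between handle0 and nest2 below 0.014 m or horizontal distance between handle0 and nest3 below 0.014 m) and z of each of handle0, handle1, handle2, handle3 in the frame of engraver below 0.054 m and angle between the z axis of each of handle0, handle1, handle2, handle3 and the z axis of engraver, either way round below 0.1 rad and (horizontal distance between handle1 and nest0 below 0.014 m or horizontal distance between handle1 and nest1 below 0.014 m or horizontal distance between handle1 and nest2 below 0.014 m or horizontal distance between handle1 and nest3 below 0.014 m) and (horizontal distance between handle2 and nest0 below 0.014 m or horizontal distance between handle2 and nest1 below 0.014 m or horizontal distance between handle2 and nest2 below 0.014 m or horizontal distance between handle2 and nest3 below 0.014 m) and (horizontal distance between handle3 and nest0 below 0.014 m or horizontal distance between handle3 and nest1 below 0.014 m or horizontal distance between handle3 and nest2 below 0.014 m or horizontal distance between handle3 and nest3 below 0.014 m) and value of joint estop above 0.005 m), for 0.3 s.
4. the emergency stop has been twisted and is up again, lid shut (value of joint estop below 0.002 m and value of joint lid below 0.015 rad), for 0.2 s.
5. the home key is pressed fully down (value of joint key_home above 0.0028 m), for 0.04 s.
6. the frame key is pressed fully down (value of joint key_frame above 0.0028 m), for 0.04 s.
7. the start key is pressed fully down (value of joint key_start above 0.0028 m), for 0.04 s.
At the end, for the whole second after the job is handed in: Every half lies flat (0.1 rad, 3 mm above the bed at most) in a nest (within 14 mm of its centre), the offcut flat on the mat (centre 5 mm inside its edge), all at rest; lid shut (below 0.015 rad), emergency stop up (under 2 mm), keys up (under 1 mm), glue bottle standing (all of step 4 and (horizontal distance between handle0 and nest0 below 0.014 m or horizontal distance between handle0 and nest1 below 0.014 m or horizontal distance between handle0 and nest2 below 0.014 m or horizontal distance between handle0 and nest3 below 0.014 m) and z of each of handle0, handle1, handle2, handle3 in the frame of engraver below 0.054 m and angle between the z axis of each of handle0, handle1, handle2, handle3 and the z axis of engraver, either way round below 0.1 rad and (horizontal distance between handle1 and nest0 below 0.014 m or horizontal distance between handle1 and nest1 below 0.014 m or horizontal distance between handle1 and nest2 below 0.014 m or horizontal distance between handle1 and nest3 below 0.014 m) and (horizontal distance between handle2 and nest0 below 0.014 m or horizontal distance between handle2 and nest1 below 0.014 m or horizontal distance between handle2 and nest2 below 0.014 m or horizontal distance between handle2 and nest3 below 0.014 m) and (horizontal distance between handle3 and nest0 below 0.014 m or horizontal distance between handle3 and nest1 below 0.014 m or horizontal distance between handle3 and nest2 below 0.014 m or horizontal distance between handle3 and nest3 below 0.014 m) and x of offcut in the frame of mat between -0.165 and 0.165 m and y of offcut in the frame of mat between -0.165 and 0.165 m and z of offcut in the frame of mat below 0.011 m and angle between the z axis of offcut and the z axis of mat, either way round below 0.1 rad and linear speed of each of offcut, handle0, handle1, handle2, handle3 below 0.03 m/s and value of joint each of key_home, key_frame, key_start below 0.001 m and angle between glue's own z axis and vertical below 0.3 rad); the robot touches nothing.
It fails at once if a key is pressed while the lid is open or the emergency stop is in ((value of joint lid above 0.05 rad or value of joint estop above 0.005 m) and value of joint any of key_home, key_frame, key_start above 0.002 m).
It fails at once if two keys are pressed at once (value of joint each of key_home, key_frame above 0.002 m or value of joint each of key_frame, key_start above 0.002 m or value of joint each of key_home, key_start above 0.002 m).
It fails at once if the glue bottle is knocked over (angle between glue's own z axis and vertical above 0.6 rad).
It fails at once if the glue bottle is shoved more than 6 cm (distance of glue from where it was at the start of the episode above 0.06 m).
Of handle0, handle1, handle2, handle3 only 2 to 4 are there at a start; the rules pass over those that are not, and their reading is None.
At some moment in a run one of handle0, handle1, handle2, handle3 may be knocked a few centimetres aside while the robot is not near it.
Once in a run the grip may slacken for a moment while it holds something.
It also fails if it takes over 210 s, if anything falls off the work surface, if the arm or the gripper's body presses on something with over 40 N, if the wrist force passes 120 N, or if a joint passes its speed limit or range.

### The arm

A 6-joint arm with a two-finger parallel gripper is mounted at the origin on the work surface. World frame = base frame: x ahead of the robot, y to its left, z up, the work surface at z = 0. Lengths are in m, angles in degrees, forces in N, time in s.
With the tool pointing down it reaches from about 0.275 to 0.85 m from the base axis. Payload 5.2 kg.
Tool frame: the origin (TCP) lies on the mounting face of the last link; the fingertips stand tip_extent ahead of it and the grasp point (between the pads) lies 155 mm ahead of it (tip_extent is the distance from the TCP to the fingertips, in m); z points along the fingers, y is the line along which they close (so a half turn about z gives the same grasp; the last joint's range is limited). The gripper opens to 85 mm and grips with 20 to 120 N. Pads are 22 mm wide; open, the fingers measure 114 mm over their backs; the gripper's body (76 mm by 85 mm) begins 54 mm behind the grasp point. The pads swing forward as they close: fully open they stand 13 mm farther back than shut.
Start: joints at [52.265, 14.817, 87.949, -0, 77.235, -11.62], TCP at [0.242, 0.494, 0.405] pointing down, gripper open.
Joint ranges: [-179.93, 179.93], [-52.35, 119.4], [10.71, 147.94], [-69.91, 249.91], [12.55, 155.21], [-178.61, 178.61]. Speed limits (degrees/s): [147.25, 147.25, 180, 180, 180, 180].

### API

Orientations are given as a 3x3 rotation matrix whose columns are the frame's x, y, z axes.
In Python, from plant import move_to, move_straight, goto_joints, release, gripper_close, hold, inverse_kinematics, get_obs, get_image, get_calibration, PlanningError, sign_off, tip_extent gives the robot as it stands. Calls block until the motion is done:
- move_to(position, orientation): joint-space move of the TCP to a pose.
- move_straight(position, frame=None, velocity=0.15): straight line of the TCP; frame=None keeps the orientation; velocity is the mean speed in m/s.
- goto_joints(angles): joint-space move.
- release() and gripper_close(grasp_force=None): open the fingers fully, or close them until they stop; grasp_force is the grip in N (None keeps the last).
- hold(seconds).
- inverse_kinematics(position, orientation): joint angles nearest the present ones, or None.
- get_obs(): the state.
- get_image(name): name is "scene" or "side" or "wrist"; returns (picture, depth): 400x640x3 uint8, red, green, blue; 400x640 float32, m along the optical axis (not along the pixel's ray), 0 where there is no reading.
- get_calibration(name): a dict with "mtx" (3x3 intrinsics, pixels), "world_to_cam" (4x4, takes a point from world to camera coordinates). Camera axes: x right, y up, looking along -z (the intrinsics and any distortion apply to the point x, -y, -z); pixel columns grow to the right and rows downward; lengths in m; the calibration is good to about 2 mm. A picture is of the moment at which its call begins: read the wrist's pose just before it. get_calibration takes no time and is no camera call; for the wrist camera it gives the pose at the moment of the call.
A pose or a line that the arm cannot do raises PlanningError and nothing moves.
- sign_off(): hands the job in; it is judged then, once.
The state is a dict: "clock": time; "joint_positions": joint angles; "dq": joint speeds; "joint_efforts": joint torques, N m; "tcp_pos": TCP position; "orientation": TCP orientation; "ft_force": force on the tool from outside, world axes, zero at the start; "torque": the same for the moment, N m; "grip_width": finger opening in m; "grip_force": force on a finger pad.
Only numpy, scipy, OpenCV 4.12 (cv2) and the standard library are available. Lean on these libraries where they do the work, as an engineer would, in place of code of your own. Each camera call takes 0.05 s, during which the arm holds its last target. There are 200 camera calls.

## Working session

There is one attempt and no reset: what is moved stays moved. The work goes in short steps, each a Python script; the robot and the scene stay as the last script left them, time stands still between calls to the robot, and variables do not carry over. Pictures are saved under pics/ and viewed, at most 14 in all, crops included, and the job is handed in when it is done.

```bash
ls; mkdir -p pics; python3 - <<'E'
from plant import *
import cv2,numpy as np
o=get_obs();print(o['clock'],o['tcp_pos'],o['grip_width'],tip_extent)
for n in("scene","side","wrist"):
    c=get_calibration(n);p,d=get_image(n)
    cv2.imwrite(f'pics/{n}0.png',p[:,:,::-1]);np.savez(f'{n}0.npz',p=p,d=d,K=c['mtx'],T=c['world_to_cam'])
    print(n,c['mtx'].tolist(),np.round(np.linalg.inv(c['world_to_cam']),3).tolist(),[k for k in c])
E
```

```text
pics
0.0 [0.24193775 0.49367962 0.40385571] 0.0854442179186486 0.1734
scene [[497.1094580929695, 0.0, 316.4490983255932], [0.0, 497.1094580929695, 185.67826617103208], [0.0, 0.0, 1.0]] [[-0.596, -0.661, 0.456, 1.075], [0.803, -0.489, 0.34, 0.629], [-0.002, 0.568, 0.823, 1.268], [0.0, 0.0, 0.0, 1.0]] ['mtx', 'world_to_cam']
side [[365.23695536756344, 0.0, 322.2581676395034], [0.0, 365.23695536756344, 198.2274980035077], [0.0, 0.0, 1.0]] [[0.725, 0.506, -0.467, -0.036], [-0.688, 0.535, -0.49, -0.331], [0.001, 0.677, 0.736, 0.847], [0.0, 0.0, 0.0, 1.0]] ['mtx', 'world_to_cam']
wrist [[302.2791463012946, 0.0, 320.71693637384953], [0.0, 302.2791463012946, 197.4207132722064], [0.0, 0.0, 1.0]] [[0.44, -0.854, -0.278, 0.171], [0.898, 0.418, 0.137, 0.529], [-0.001, -0.31, 0.951, 0.373], [0.0, 0.0, 0.0, 1.0]] ['mtx', 'world_to_cam']
```

View pics/scene0.png

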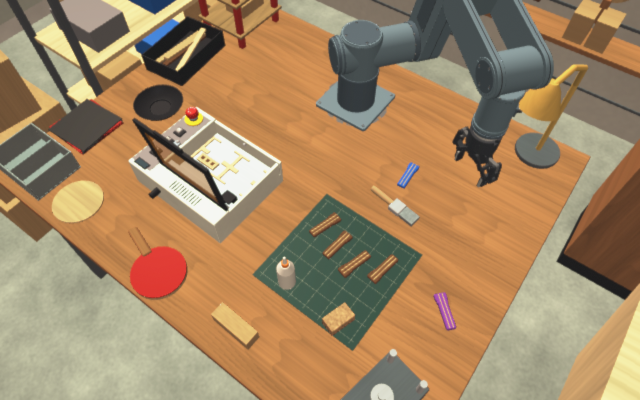

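View pics/side0.png

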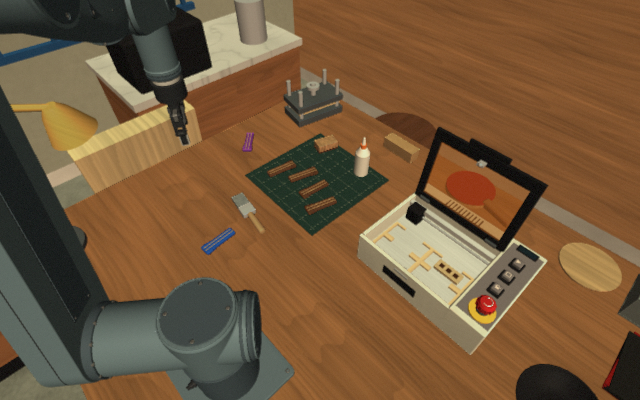

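View pics/wrist0.png

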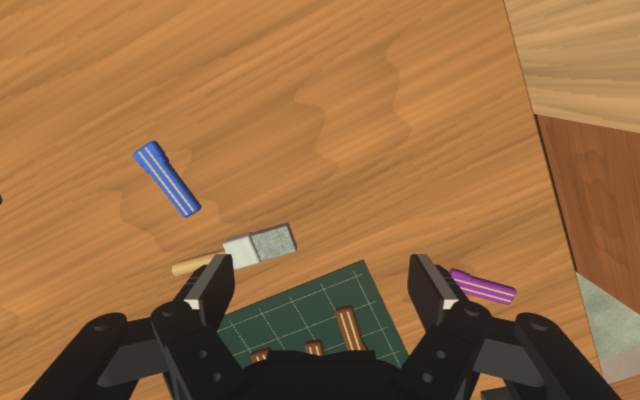

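The scene view shows four brown halves on the mat (around 325,224; 337,244; 354,263; 384,268), the glue at (286,273), the cork block at (338,317), the engraver at (210,165), and blue and purple decoys off the mat. The side view shows the jig, the offcut (449,270), the E-stop (486,305) and the keys at (495,289), (506,278) and (517,264). The wrist view shows mostly decoys.

```bash
cat > h.py <<'E'
import numpy as np,cv2
from plant import *
def snap(n):
    c=get_calibration(n);p,d=get_image(n);return dict(p=p,d=d,K=c['mtx'],T=c['world_to_cam'])
def load(n): return dict(np.load(n))
def ray(v,uv,z):
    uv=np.atleast_2d(np.asarray(uv,float));C=np.linalg.inv(v['T'])
    r=np.c_[(uv[:,0]-v['K'][0,2])/v['K'][0,0],-(uv[:,1]-v['K'][1,2])/v['K'][1,1],-np.ones(len(uv))]@C[:3,:3].T
    return C[:3,3]+r*((z-C[2,3])/r[:,2])[:,None]
def proj(v,P):
    q=np.atleast_2d(P)@v['T'][:3,:3].T+v['T'][:3,3]
    return np.c_[v['K'][0,0]*q[:,0]/-q[:,2]+v['K'][0,2],v['K'][1,1]*-q[:,1]/-q[:,2]+v['K'][1,2]]
def cloud(v):
    h,w=v['d'].shape;u,r=np.meshgrid(np.arange(w),np.arange(h));C=np.linalg.inv(v['T']);d=v['d']
    P=np.stack([(u-v['K'][0,2])/v['K'][0,0]*d,-(r-v['K'][1,2])/v['K'][1,1]*d,-d],-1)
    P=P@C[:3,:3].T+C[:3,3];P[d<=0]=np.nan;return P
def ortho(v,x0,x1,y0,y1,z,s=1000):
    # picture: rows = decreasing x (away up), cols = decreasing y
    W=int((y1-y0)*s);H=int((x1-x0)*s)
    dst=np.float32([[0,0],[W,0],[W,H],[0,H]])
    src=proj(v,[[x1,y1,z],[x1,y0,z],[x0,y0,z],[x0,y1,z]]).astype(np.float32)
    return cv2.warpPerspective(v['p'],cv2.getPerspectiveTransform(src,dst),(W,H))
E
cat > a.py <<'E'
from h import *
for n in('scene','side'):
    v=load(n+'0.npz');P=cloud(v);hsv=cv2.cvtColor(v['p'],cv2.COLOR_RGB2HSV);H,S,V=[hsv[...,i].astype(int) for i in range(3)]
    print(n)
    red=((H<6)|(H>174))&(S>180)&(P[...,2]>.12)&(P[...,2]<.16)
    print('estop',np.nanmedian(P[red],0),np.nanmax(P[red][:,2]),red.sum())
    # deck & keys by height
    e=np.nanmedian(P[red],0)
    near=np.hypot(P[...,0]-e[0],P[...,1]-e[1])<.25
    key=near&(P[...,2]>.114)&(P[...,2]<.126)&(S<60)
    k,l,st,c=cv2.connectedComponentsWithStats(key.astype(np.uint8))
    for i in range(1,k):
        if st[i,4]>15: print('key?',st[i,4],np.round(np.nanmedian(P[l==i],0),4),np.round(c[i]))
    rim=(P[...,2]>.094)&(P[...,2]<.104)&(S<60)&(V>150)
    rim&=np.hypot(P[...,0]-e[0],P[...,1]-e[1])<.5
    q=P[rim][:,:2].astype(np.float32);print('rim',len(q),cv2.minAreaRect(q),cv2.boxPoints(cv2.minAreaRect(q)).round(3).tolist())
    g=(H>65)&(H<95)&(S>60)&(P[...,2]<.02)
    k,l,st,c=cv2.connectedComponentsWithStats(g.astype(np.uint8));i=1+np.argmax(st[1:,4])
    q=P[l==i][:,:2].astype(np.float32);r=cv2.minAreaRect(q);print('mat',r,cv2.boxPoints(r).round(3).tolist())
    hull=np.zeros_like(g,np.uint8);yy=np.argwhere(l==i)[:,::-1];cv2.fillConvexPoly(hull,cv2.convexHull(yy.astype(np.int32)),1)
    b=(hull>0)&~((H>60)&(H<100))&(P[...,2]>.008)&(S>60)
    k,l,st,c=cv2.connectedComponentsWithStats(b.astype(np.uint8))
    for i in range(1,k):
        if st[i,4]>60:
            q=P[l==i];uv=np.argwhere(l==i)[:,::-1];w=ray(v,uv,.014)[:,:2].astype(np.float32);r=cv2.minAreaRect(w*1000)
            d=np.linalg.svd(w-w.mean(0),full_matrices=False)[2][0]
            print('obj',st[i,4],'z',np.nanmax(q[:,2]).round(3),'c',np.round(r[0],1),np.round(r[1],1),'ang',round(np.degrees(np.arctan2(d[1],d[0]))%180,1),hsv[l==i].mean(0).round())
E
python3 a.py
```

```text
scene
estop [ 0.03308906 -0.49902767  0.14137016] 0.15969771540950295 157
rim 139 ((0.43317538499832153, -0.27386918663978577), (0.08270295709371567, 0.1805972456932068), 22.957416534423828) [[0.36000001430511475, -0.2070000022649765], [0.4300000071525574, -0.37299999594688416], [0.5059999823570251, -0.3409999907016754], [0.4359999895095825, -0.17499999701976776]]
mat ((0.5522338151931763, 0.3137364983558655), (0.3335072994232178, 0.33602285385131836), 88.95719909667969) [[0.38100001215934753, 0.15000000596046448], [0.7170000076293945, 0.14399999380111694], [0.7229999899864197, 0.47699999809265137], [0.3869999945163727, 0.48399999737739563]]
obj 291 z 0.022 c [478.  213.3] [34.5 99. ] ang 164.1 [ 14. 132. 149.]
obj 315 z 0.021 c [508.  279.1] [ 31.8 100. ] ang 173.2 [ 14. 133. 151.]
obj 347 z 0.021 c [527.  351.3] [34.1 99.9] ang 164.4 [ 14. 132. 148.]
obj 349 z 0.022 c [493.1 421.1] [ 32.9 101.4] ang 170.2 [ 14. 132. 150.]
obj 502 z 0.039 c [678.2 405.3] [50.5 72.7] ang 169.4 [ 17. 127. 206.]
side
estop [ 0.44774572 -0.30897169  0.1451531 ] 0.15044369860725249 249
key? 21 [ 0.6349 -
[... 368 characters left out ...]
 ((0.5502074360847473, 0.3173607587814331), (0.33702272176742554, 0.33437007665634155), 88.87261199951172) [[0.3799999952316284, 0.15199999511241913], [0.7139999866485596, 0.1459999978542328], [0.7210000157356262, 0.4830000102519989], [0.38600000739097595, 0.48899999260902405]]
obj 156 z 0.036 c [673.1 416.5] [70.7 57.3] ang 93.6 [ 15. 149. 142.]
obj 161 z 0.073 c [685.1 240.6] [88.4 43.5] ang 58.8 [ 18.  77. 166.]
obj 190 z 0.018 c [486.3 417.1] [35.9 99.1] ang 170.8 [ 13. 156. 104.]
obj 204 z 0.019 c [520.4 345.7] [36.4 99.6] ang 164.8 [ 14. 156. 103.]
obj 225 z 0.018 c [502.7 275.3] [36. 98.] ang 173.1 [ 13. 157. 101.]
obj 250 z 0.018 c [471.5 209.9] [37.1 99.8] ang 164.2 [ 13. 156. 102.]
```

```bash
cat > b.py <<'E'
from h import *
o=get_obs();R0=np.array(o['orientation']);C=np.linalg.inv(get_calibration('wrist')['world_to_cam'])
print('cam in tool',(R0.T@(C[:3,3]-o['tcp_pos'])).round(4))
def down(a): # tool y axis at world angle a (deg)
    a=np.radians(a);y=np.array([np.cos(a),np.sin(a),0]);z=np.array([0,0,-1.]);return np.c_[np.cross(y,z),y,z]
for nm,p,a in(('mat',[.49,.31,.40],80),('eng',[.50,-.17,.45],0),('est',[.47,-.28,.42],0)):
    for s in(0,180):
        q=inverse_kinematics(p,down(a+s));print(nm,s,None if q is None else np.round(q))
E
python3 b.py
python3 - <<'E'
from h import *
v=load('side0.npz');P=cloud(v)
# lid: points above .13 near engraver
m=(P[...,2]>.12)&(P[...,2]<.34)&(P[...,0]>.55)&(P[...,0]<.8)&(P[...,1]>-.36)&(P[...,1]<.02)
q=P[m];print(len(q))
for a in np.arange(.12,.34,.02):
    s=q[(q[:,2]>=a)&(q[:,2]<a+.02)]
    if len(s):print(round(a,2),len(s),np.median(s,0).round(3),s[:,0].min().round(3),s[:,0].max().round(3),s[:,1].min().round(3),s[:,1].max().round(3))
E
```

```text
cam in tool [ 0.0794 -0.      0.0306]
mat 0 [ 21.  18.  84.  -0.  78. -59.]
mat 180 [ 21.  18.  84.  -0.  78. 121.]
eng 0 [-31.  11.  87.  -0.  82. -31.]
eng 180 [-31.  11.  87.  -0.  82. 149.]
est 0 [-42.  14.  87.  -0.  79. -42.]
est 180 [-42.  14.  87.  -0.  79. 138.]
8621
0.12 861 [ 0.639 -0.17   0.127] 0.559 0.646 -0.319 0.002
0.14 681 [ 0.642 -0.144  0.15 ] 0.634 0.648 -0.268 0.001
0.16 720 [ 0.644 -0.149  0.17 ] 0.634 0.65 -0.267 0.001
0.18 749 [ 0.646 -0.148  0.19 ] 0.638 0.654 -0.268 0.001
0.2 775 [ 0.649 -0.147  0.21 ] 0.64 0.655 -0.268 0.002
0.22 828 [ 0.651 -0.15   0.23 ] 0.642 0.657 -0.268 0.001
0.24 872 [ 0.653 -0.148  0.25 ] 0.645 0.661 -0.268 0.001
0.26 892 [ 0.655 -0.149  0.27 ] 0.645 0.662 -0.268 0.002
0.28 858 [ 0.656 -0.148  0.291] 0.633 0.662 -0.268 0.002
0.3 1108 [ 0.657 -0.152  0.311] 0.632 0.67 -0.268 0.0
0.32 277 [ 0.66  -0.136  0.327] 0.656 0.669 -0.183 -0.083
```

```bash
cat >> h.py <<'E'
def down(a): # tool y axis at world angle a (deg)
    a=np.radians(a);y=np.array([np.cos(a),np.sin(a),0]);z=np.array([0,0,-1.]);return np.c_[np.cross(y,z),y,z]
E
python3 - <<'E'
from h import *
t=get_obs()['clock']
for nm,p,a in(('mat',[.50,.30,.42],-100),('eng',[.50,-.14,.46],0),('est',[.46,-.27,.44],0)):
    move_to(p,down(a));hold(.3);v=snap('wrist');np.savez(nm+'1.npz',**v)
    print(nm,get_obs()['clock']-t)
o=ortho(load('eng1.npz'),.39,.69,-.36,.04,.051,1500)
o2=ortho(load('mat1.npz'),.36,.74,.12,.51,.014,1300)
cv2.imwrite('pics/eng1.png',o[:,:,::-1]);cv2.imwrite('pics/mat1.png',o2[:,:,::-1])
cv2.imwrite('pics/est1.png',load('est1.npz')['p'][:,:,::-1])
E
```

```text
mat 2.325
eng 4.883299999999999
est 5.8416999999999994
```

View pics/eng1.png

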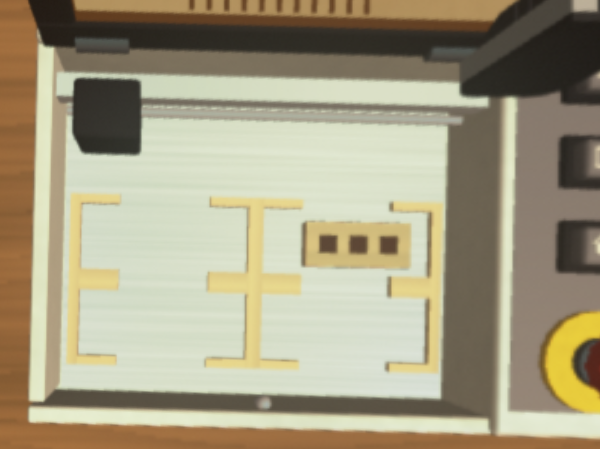

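View pics/mat1.png

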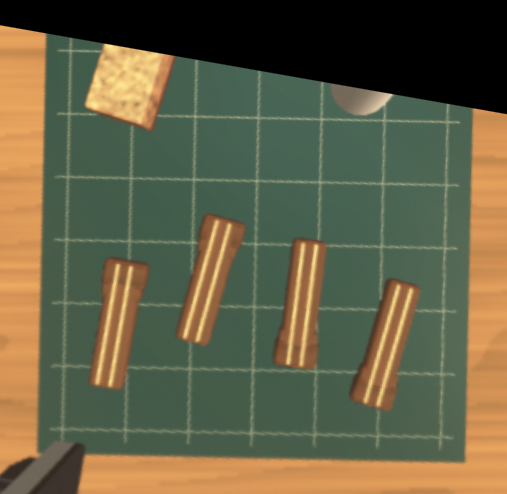

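View pics/est1.png

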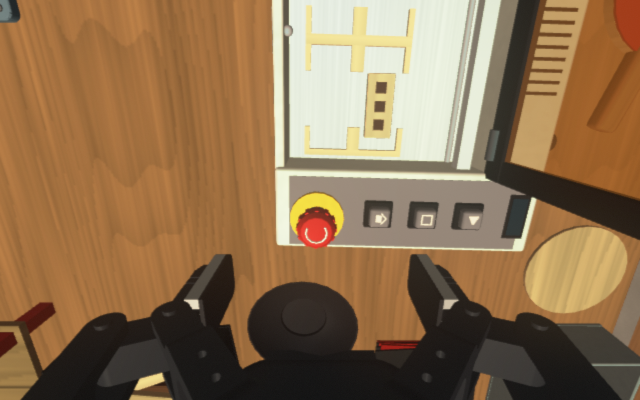

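The rectified engraver picture shows the jig with the mid rail at rows ~279 (left) and ~287 (right), the centre spine at column ~255 and the offcut at (357,245). The mat picture shows four halves at (119,323), (211,280), (300,303) and (386,345). The raw wrist view shows the red cap at (316,232), the yellow disc at (317,216) and the key marks at (380,217), (427,219) and (473,219).

```bash
cat >> h.py <<'E'
def handles(v,zt=.014,box=(.36,.74,.12,.51)):
    s=1000;x0,x1,y0,y1=box;o=ortho(v,*box,zt,s);h=cv2.cvtColor(o,cv2.COLOR_RGB2HSV)
    m=((h[...,0]<25)&(h[...,1]>60)&(h[...,2]<250)).astype(np.uint8)
    m=cv2.morphologyEx(m,cv2.MORPH_CLOSE,np.ones((9,9)));m=cv2.morphologyEx(m,cv2.MORPH_OPEN,np.ones((5,5)))
    out=[]
    for c in cv2.findContours(m,cv2.RETR_EXTERNAL,cv2.CHAIN_APPROX_NONE)[0]:
        r=cv2.minAreaRect(c);w,l=sorted(r[1])
        if 24<w<48 and 80<l<115:
            b=cv2.boxPoints(r);e=[b[1]-b[0],b[2]-b[1]];e=max(e,key=np.linalg.norm)
            out.append((x1-r[0][1]/s,y1-r[0][0]/s,np.degrees(np.arctan2(-e[0],-e[1]))%180,w,l))
    return sorted(out,key=lambda t:t[1])
E
python3 - <<'E'
from h import *
print(tip_extent)
v=load('mat1.npz')
for t in handles(v):print('handle',np.round(t,3))
v=load('est1.npz');h=cv2.cvtColor(v['p'],cv2.COLOR_RGB2HSV).astype(int)
Y=((h[...,0]>20)&(h[...,0]<34)&(h[...,1]>170)).astype(np.uint8);Y[:150]=0;Y[260:]=0
uv=np.argwhere(Y)[:,::-1];uv=uv[(uv[:,0]>280)&(uv[:,0]<350)]
w=ray(v,uv,.111)[:,:2]*1000;c,r=cv2.minEnclosingCircle(w.astype(np.float32));print('disc',c,r)
R=((h[...,0]<8)|(h[...,0]>172))&(h[...,1]>170);uv=np.argwhere(R)[:,::-1];uv=uv[(abs(uv[:,0]-316)<30)&(abs(uv[:,1]-228)<30)]
w=ray(v,uv,.147)[:,:2]*1000;print('red',cv2.minEnclosingCircle(w.astype(np.float32)), ray(v,[[316,232]],.147))
# key tops: dark->brighter top faces; print marks
for n,p in(('home',(380,217)),('frame',(427,219)),('start',(473,219))):
    b=v['p'][p[1]-10:p[1]+11,p[0]-10:p[0]+11].min(2);q=np.argwhere(b>170)+[p[1]-10,p[0]-10];m=q.mean(0)[::-1]
    print(n,len(q),m.round(1),ray(v,[m],.121).round(4))
v=load('eng1.npz')
print('key from eng', 0)
E
```

```text
0.1734
handle [  0.475   0.212 163.301  34.386  99.806]
handle [  0.507   0.278 172.875  33.861  99.6  ]
handle [  0.525   0.35  164.055  34.065  99.724]
handle [  0.491   0.421 169.695  35.062 100.355]
disc (456.4710693359375, -309.4652404785156) 28.345746994018555
red ((456.5519104003906, -306.8683776855469), 19.837263107299805) [[ 0.45635922 -0.30968618  0.147     ]]
home 64 [379.8 218.4] [[ 0.5216 -0.3062  0.121 ]]
frame 45 [426.5 219.4] [[ 0.5698 -0.3072  0.121 ]]
start 48 [473.2 219.6] [[ 0.6178 -0.3073  0.121 ]]
key from eng 0
```

```bash
cat >> h.py <<'E'
def press(xy,z0,zend,fmax,a=0,step=.001,v=.03):
    """tip down from z0 to zend or until force; returns log of (tip z, fz)"""
    R=down(a);log=[];base=get_obs()['ft_force'][2];z=z0
    while z>zend:
        z-=step;move_straight([xy[0],xy[1],z+.1734],velocity=v)
        o=get_obs();f=o['ft_force'][2]-base;log.append((round(o['tcp_pos'][2]-.1734,4),round(float(f),1)))
        if f>fmax:break
    return log
E
python3 - <<'E'
from h import *
gripper_close(30)
p=(.4565,-.309)
move_to([*p,.36],down(0));print(get_obs()['grip_width'])
move_straight([*p,.325],velocity=.1)
l=press(p,.1516,.1335,30);print(l)
move_straight([*p,.38],velocity=.2)
v=snap('side');np.savez('s2.npz',**v);cv2.imwrite('pics/s2.png',cv2.resize(v['p'][220:340,400:560,::-1],None,fx=3,fy=3));P=cloud(v)
h=cv2.cvtColor(v['p'],cv2.COLOR_RGB2HSV).astype(int);red=((h[...,0]<6)|(h[...,0]>174))&(h[...,1]>180)&(P[...,2]>.11)&(P[...,2]<.16);red[:280]=0
print(np.nanpercentile(P[red][:,2],90),get_obs()['clock'])
E
```

```text
0.00011834391110745129
[(np.float64(0.1513), -0.1), (np.float64(0.1496), 0.6), (np.float64(0.1484), 0.5), (np.float64(0.1475), -0.2), (np.float64(0.1467), 0.8), (np.float64(0.1459), 4.7), (np.float64(0.1455), 7.6), (np.float64(0.1439), 4.3), (np.float64(0.1433), 9.0), (np.float64(0.141), 0.1), (np.float64(0.1401), 0.2), (np.float64(0.1395), -0.7), (np.float64(0.1385), 0.5), (np.float64(0.1375), -0.1), (np.float64(0.1372), 4.7), (np.float64(0.1372), 11.7), (np.float64(0.137), 16.7), (np.float64(0.137), 22.6), (np.float64(0.1369), 30.4)]
0.13842876615806732 13.025
```

```bash
cat >> h.py <<'E'
A=-1.5  # engraver yaw
EX=np.array([np.cos(np.radians(A)),np.sin(np.radians(A))]);EY=np.array([-EX[1],EX[0]])
J=np.array([.5013,-.1305])   # jig centre
NEST=[J-29e-3*EX+61e-3*EY,J-29e-3*EX-61e-3*EY,J+29e-3*EX+61e-3*EY,J+29e-3*EX-61e-3*EY]
E
python3 - <<'E'
from h import *
print(np.round(NEST,4),[np.round(inverse_kinematics([.615,.325,.19],down(a))) for a in(88,-92)])
release()
p=(.524,-.198)
move_to([*p,.36],down(A));move_straight([*p,.219],velocity=.12)
gripper_close(40);o=get_obs();print('w',o['grip_width'],o['grip_force'],o['ft_force'])
move_straight([*p,.36],velocity=.2);print('w',get_obs()['grip_width'])
q=(.615,.325)
move_to([*q,.32],down(88));print('w',get_obs()['grip_width'])
move_straight([*q,.002+.0035+.172],velocity=.1);o=get_obs();print('w',o['grip_width'],o['ft_force'])
release();move_straight([*q,.32],velocity=.2)
move_to([.50,.30,.42],down(-100));hold(.2);v=snap('wrist');np.savez('mat3.npz',**v)
for t in handles(v):print('handle',np.round(t,3))
s=snap('scene');np.savez('sc3.npz',**s);cv2.imwrite('pics/sc3.png',cv2.resize(s['p'][80:360,100:500,::-1],None,fx=2,fy=2))
print(get_obs()['clock'])
E
```

```text
[[ 0.4739 -0.0688]
 [ 0.4707 -0.1907]
 [ 0.5319 -0.0703]
 [ 0.5287 -0.1922]] [array([ 19.,  40.,  79.,  -0.,  61., -69.]), array([ 19.,  40.,  79.,  -0.,  61., 111.])]
w 0.02847601973642596 40.62487542629242 [-1.35844562 -0.37897876  3.62537415]
w 0.028721477647696458
w 0.028755927687786592
w 0.02833848743797554 [ 0.65368931  0.10588474 -0.46849243]
handle [  0.476   0.213 164.055  34.34   99.724]
handle [  0.491   0.421 169.695  35.062  99.997]
25.1833
```

View pics/sc3.png

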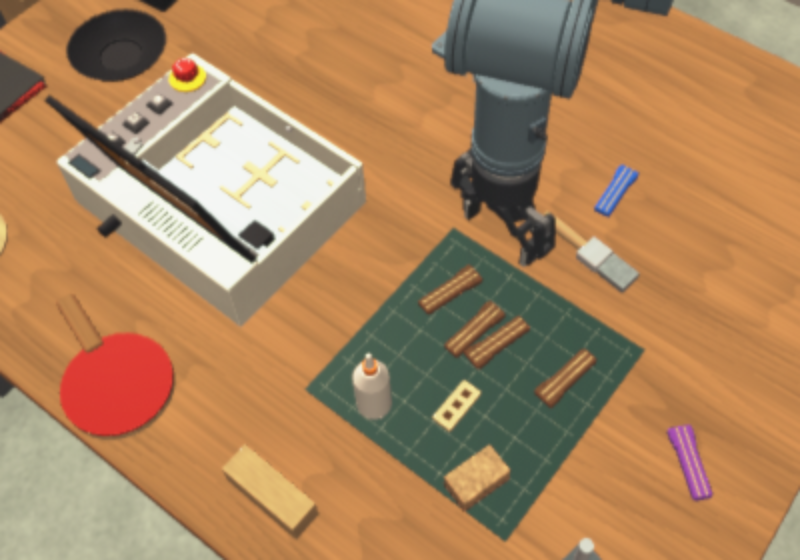

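One half was knocked: the two middle ones are now nearly touching, at about (475,328) and (497,342). The offcut lies flat on the mat at (457,405). I'll take the outer two first.

```bash
cat >> h.py <<'E'
def pick(x,y,ang,zt=.178):
    a=ang-90;a=(a+90)%180-90
    move_to([x,y,.28],down(a));move_straight([x,y,zt],velocity=.12)
    gripper_close(50);w=get_obs()['grip_width'];move_straight([x,y,.30],velocity=.2)
    print('pick w',round(w,4),round(get_obs()['grip_width'],4));return get_obs()['grip_width']>.02
def put_front(n):
    p=NEST[n]+.015*EX
    move_to([*p,.32],down(A));w=get_obs()['grip_width'];print('over nest w',round(w,4))
    if w<.02:return False
    move_straight([*p,.230],velocity=.1);release();move_straight([*p,.29],velocity=.2)
    gripper_close(30);q=NEST[n]+.048*EX
    move_straight([*q,.29],velocity=.2);move_straight([*q,.045+.004+.1734],velocity=.12)
    b=get_obs()['ft_force']
    for d in np.arange(.044,.0245,-.002):
        q=NEST[n]+d*EX;move_straight([*q,.045+.004+.1734],velocity=.04);f=get_obs()['ft_force']-b
        if np.hypot(*f[:2])>12:break
    print('push end',round(d,3),f.round(1))
    move_straight([*q,.32],velocity=.2);release();return True
E
cat > c.py <<'E'
from h import *
import sys
n=int(sys.argv[1]);pick(*map(float,sys.argv[2:5])) and put_front(n)
v=snap('wrist');np.savez(f'n{n}.npz',**v)
o=ortho(v,.40,.60,-.29,0.03,.051,1500);cv2.imwrite(f'pics/n{n}.png',o[:,:,::-1]);print(get_obs()['clock'])
E
python3 c.py 1 .4755 .2125 163.8
```

```text
pick w 0.0258 0.0253
over nest w 0.0253
push end 0.026 [ 0.6  0.5 -1. ]
39.5833
```

View pics/n1.png

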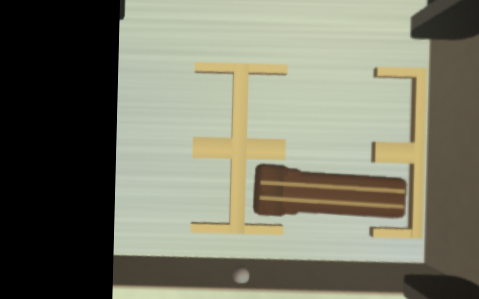

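The half lies flat in nest 1 (about (330,191)), sitting slightly rearward. I'll push it forward after placing the next one.

```bash
cat > edit.py <<'E'
s=open('h.py').read()
s=s.replace(".0245,-.002",".0195,-.002")
s+='''
def shove(n,d0=.034,d1=.0195):
    q=NEST[n]+d0*EX;move_to([*q,.29],down(A));gripper_close(30);move_straight([*q,.045+.004+.1734],velocity=.12);b=get_obs()['ft_force']
    for d in np.arange(d0-.004,d1,-.002):
        q=NEST[n]+d*EX;move_straight([*q,.045+.004+.1734],velocity=.04);f=get_obs()['ft_force']-b
        if np.hypot(*f[:2])>12:break
    print('shove end',round(d,3),f.round(1));move_straight([*q,.32],velocity=.2);release()
'''
open('h.py','w').write(s)
E
python3 edit.py
python3 - <<'E'
from h import *
if pick(.491,.421,169.7) and put_front(0):shove(1)
move_to([*J,.42],down(A));hold(.1);v=snap('wrist');o=ortho(v,.40,.60,-.29,0.03,.051,1200);cv2.imwrite('pics/n0.png',o[:,:,::-1])
move_to([.50,.30,.42],down(-100));hold(.1);v=snap('wrist');np.savez('mat4.npz',**v)
o2=ortho(v,.40,.64,.19,.45,.014,1200);cv2.imwrite('pics/m4.png',np.vstack([cv2.copyMakeBorder(o,0,0,0,max(0,o2.shape[1]-o.shape[1]),cv2.BORDER_CONSTANT),cv2.copyMakeBorder(o2,0,0,0,max(0,o.shape[1]-o2.shape[1]),cv2.BORDER_CONSTANT)])[:,:,::-1])
print(o.shape,o2.shape,get_obs()['clock'])
E
```

```text
pick w 0.0256 0.0256
over nest w 0.025
push end 0.02 [ 0.5 -0.6 -0.1]
shove end 0.02 [ 0.7  1.2 -0.5]
(239, 383, 3) (288, 312, 3) 62.475
```

View pics/m4.png

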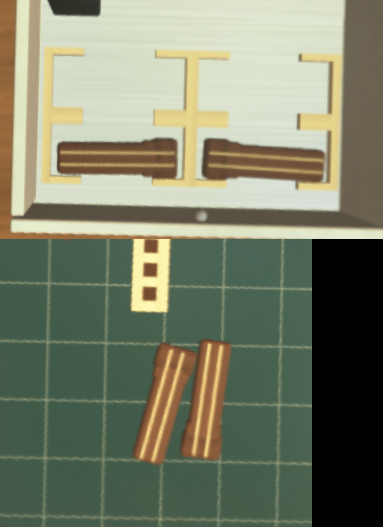

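Both front nests are loaded. On the mat the remaining two halves form a V (centres (163,403) and (206,400)). I'll push the left one lengthwise toward the robot to free it.

```bash
python3 - <<'E'
from h import *
gripper_close(30)
s=np.array([.5675,.2983]);d=np.array([-.971,.238]);a=-13.8
move_to([*s,.26],down(a));move_straight([*s,.1800],velocity=.12)
e=s+.072*d;move_straight([*e,.18],velocity=.06);print(get_obs()['ft_force'])
move_straight([*e,.26],velocity=.2);release()
move_to([.48,.30,.42],down(-100));hold(.1);v=snap('wrist')
for t in handles(v):print('handle',np.round(t,3))
o2=ortho(v,.37,.64,.17,.45,.014,1200);cv2.imwrite('pics/m5.png',o2[:,:,::-1]);print(get_obs()['clock'])
E
```

```text
[ 1.92815935 -0.35950276  2.66971144]
69.6
```

View pics/m5.png

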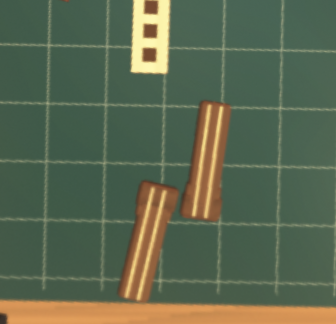

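```bash
cat >> h.py <<'E'
def put_rear(n):
    p=NEST[n]+.002*EX
    move_to([*p,.32],down(A));w=get_obs()['grip_width'];print('over nest w',round(w,4))
    if w<.02:return False
    move_straight([*p,.2235],velocity=.1);release();move_straight([*p,.32],velocity=.2);return True
E
python3 - <<'E'
from h import *
pick(.439,.3275,167.4) and put_rear(2)
pick(.507,.2775,172.9) and put_rear(3)
move_to([*J,.44],down(A));hold(.1);v=snap('wrist');o=ortho(v,.40,.60,-.29,0.03,.051,1800);cv2.imwrite('pics/n4.png',o[:,:,::-1])
v['z']=0;np.savez('n4.npz',**v)
P=cloud(v)
for n in NEST:
    m=(abs(P[...,0]-n[0])<.02)&(abs(P[...,1]-n[1])<.04);print(np.nanpercentile(P[m][:,2],[20,50,80,99]).round(4))
print(get_obs()['clock'])
E
```

```text
pick w 0.0256 0.0253
over nest w 0.0253
pick w 0.0257 0.0254
over nest w 0.0251
[0.0458 0.0566 0.0575 0.0589]
[0.0459 0.0566 0.0575 0.0589]
[0.0461 0.0567 0.0576 0.059 ]
[0.0459 0.0567 0.0575 0.0587]
86.8583
```

View pics/n4.png

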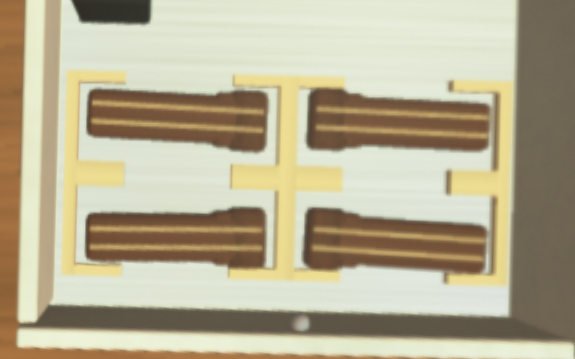

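All four halves lie flat in their nests (tops about 12 mm above the bed). Next I'll close the lid from behind.

```bash
python3 - <<'E'
from h import *
Hh=J+.1355*EX;R=down(A+90);L=.1734
def tip(ex,z,v=.15):
    p=Hh+ex*EX;move_straight([*p,z+L],velocity=v)
print('hinge',Hh)
gripper_close(30)
p=Hh+.0*EX;move_to([*(Hh-.09*EX),.56],R)
move_to([*(Hh+.075*EX),.56],R)
tip(.075,.298,.2);b=get_obs()['ft_force'];fm=0
for th in np.arange(1.66,.09,-.08):
    d=np.array([-np.cos(th),np.sin(th)]);n=np.array([np.sin(th),np.cos(th)])
    K=.205*d+.010*n
    tip(K[0]+.011,.1+K[1],.12);f=get_obs()['ft_force']-b;fm=max(fm,np.linalg.norm(f))
    if np.linalg.norm(f)>25:print('stop',th,f);break
print('fmax',fm,th,f.round(1))
o=get_obs();z=o['tcp_pos'][2]-L
tip(K[0]+.011,z+.03);tip(-.224,z+.03)
print(press(Hh-.224*EX,.132,.106,32,A+90))
tip(-.224,.2,.2)
move_to([.40,-.05,.42],R)
s=snap('side');np.savez('s6.npz',**s);cv2.imwrite('pics/s6.png',s['p'][:,:,::-1]);print(get_obs()['clock'])
E
```

```text
hinge [ 0.63675357 -0.13404698]
fmax 6.511359616682647 0.13999999999999857 [-3.3 -1.  -3.8]
[(np.float64(0.1312), -1.3), (np.float64(0.1301), -0.7), (np.float64(0.1289), -0.4), (np.float64(0.1279), -0.8), (np.float64(0.1269), -0.7), (np.float64(0.1259), -1.0), (np.float64(0.1249), -0.9), (np.float64(0.1239), -0.1), (np.float64(0.1231), 2.7), (np.float64(0.1225), 7.0), (np.float64(0.122), 12.1), (np.float64(0.1214), 15.8), (np.float64(0.121), 23.5), (np.float64(0.1195), 15.5), (np.float64(0.1173), 2.8), (np.float64(0.1159), -0.8), (np.float64(0.1148), -0.8), (np.float64(0.1138), -1.2), (np.float64(0.1129), 0.2), (np.float64(0.1119), -0.1), (np.float64(0.1109), 0.1), (np.float64(0.11), -0.1), (np.float64(0.1098), 9.1), (np.float64(0.1097), 18.2), (np.float64(0.1095), 26.2), (np.float64(0.1094), 36.1)]
105.625
```

View pics/s6.png

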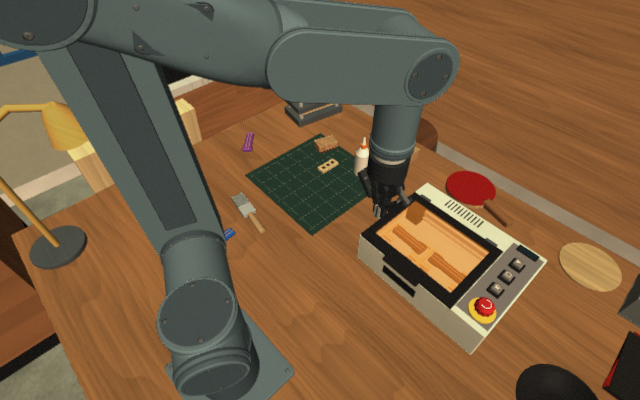

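The lid is shut, with the lip at 0.1095 m. Now I'll twist the E-stop.

```bash
python3 - <<'E'
from h import *
p=(.4565,-.3085)
move_to([*p,.40],down(-60));release();move_straight([*p,.285],velocity=.12)
gripper_close(40);o=get_obs();print('w',o['grip_width'],o['ft_force'].round(1))
for a in np.arange(-60,-113,-13):
    move_to([*p,.285],down(a));
o=get_obs();print('w',o['grip_width'],o['ft_force'].round(1),o['torque'].round(2))
release();hold(.3);move_straight([*p,.40],velocity=.2);hold(.8)
v=snap('side');P=cloud(v);h=cv2.cvtColor(v['p'],cv2.COLOR_RGB2HSV).astype(int)
def rz(P):
    red=((h[...,0]<6)|(h[...,0]>174))&(h[...,1]>180)&(P[...,2]>.11)&(P[...,2]<.16);red[:280]=0
    return np.nanpercentile(P[red][:,2],[50,90,98]),red.sum()
print(rz(P),o['clock']);cv2.imwrite('pics/s7.png',cv2.resize(v['p'][180:360,380:600,::-1],None,fx=3,fy=3))
E
```

```text
w 0.03578035362609336 [ 0.8 -2.3  1.4]
w 0.035853515985295646 [ 1.9 -8.4  3.7] [-1.51 -0.3   0.01]
(array([0.14518114, 0.14787167, 0.14883754]), np.int64(246)) 111.5083
```

View pics/s7.png

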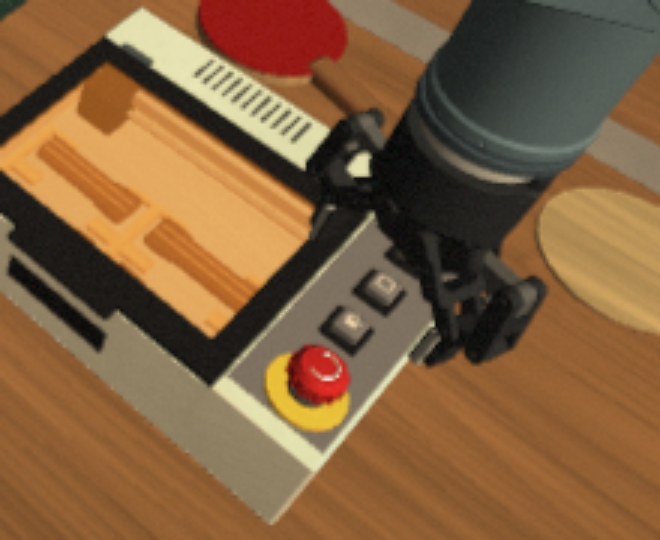

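The E-stop is up, with its head top at about 0.148 m. Next come the keys.

```bash
python3 - <<'E'
from h import *
gripper_close(30)
for p in((.5216,-.3066),(.5697,-.3072),(.6178,-.3078)):
    move_to([*p,.34],down(0));move_straight([*p,.125+.1734],velocity=.1)
    l=press(p,.125,.1145,18);print([(float(a),b) for a,b in l][-8:]);hold(.15)
    move_straight([*p,.34],velocity=.2);hold(.2)
move_to([.40,-.05,.45],down(0))
v=snap('side');cv2.imwrite('pics/s8.png',cv2.resize(v['p'][100:360,220:600,::-1],None,fx=2,fy=2));print(get_obs()['clock'])
E
```

```text
[(0.1211, -0.3), (0.1201, 1.6), (0.1191, 1.9), (0.1181, 3.6), (0.1172, 5.2), (0.117, 8.7), (0.1169, 14.2), (0.1168, 18.9)]
[(0.1211, 0.1), (0.1202, 0.5), (0.1192, 2.1), (0.1182, 3.2), (0.1172, 4.5), (0.117, 8.2), (0.1169, 12.3), (0.1168, 17.0)]
[(0.1212, -0.5), (0.1202, 1.9), (0.1192, 2.2), (0.1182, 2.4), (0.1172, 3.0), (0.1171, 8.2), (0.1169, 12.1), (0.1169, 15.5)]
130.5833
```

View pics/s8.png

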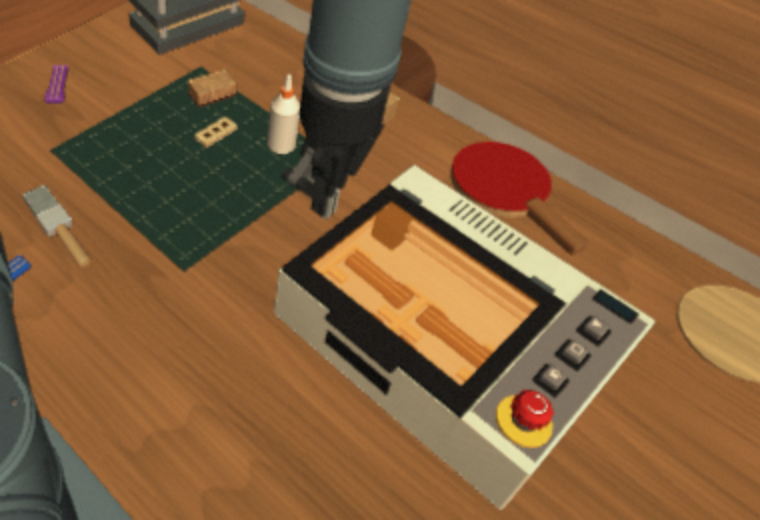

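The lid is shut, the E-stop and keys are up, the offcut is on the mat and the glue bottle is standing. I'm handing it in.

```bash
python3 -c "
from plant import *
print(sign_off())"
```

```text
the job is handed in; nothing more can be done
None
```

The job is handed in at about 131 s of the 210 s limit: all four handle halves are in their nests, the offcut is on the mat, the lid is latched shut, the E-stop is reset, and home, frame and start were pressed in order; the sign-off gave no verdict.

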